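# Shift the bench lathe into gear through its L-shaped gate

### The job

Put the bench lathe into gear: with your fingertips push the square wooden knob on top of the headstock along the long leg of its L-shaped slot to the corner, then push it sideways along the short leg fully to the end, and take the hand away. Only push the knob: do not pinch it between the fingers. Leave the tools, the jar and the wood lying about where they are.

Things in the scene. Friction and masses are not known exactly. Their poses are not given: they have to be found in the camera images.
- lathe: fixed bench lathe; origin on the bench (z = 0) under its gear gate, z up, yaw up to 17 degrees either way. White headstock: x -90 to 90, y -80 to 140 mm, top 200 mm high; chuck, bed, wood and tailstock run along -y to -370 mm, below 180 mm. On the headstock an aluminium gate plate (x -65 to 70, y -55 to 60 mm, top 206 mm high) with an L-shaped slot 16 mm wide: long leg along +x, short leg along +y
- knob (a point): centre of the top face of the gear knob: upright square wooden block 24 x 24 mm (sides parallel to the lathe's x and y), 212 to 250 mm above the bench, a 3 mm button on top. Its 12 mm pin runs in the slot with 2 mm play each side. It cannot turn, lift or tilt; it slides against about 2.5 N of friction in either leg and stays where left. Starts 0 to 30 mm along the long leg
- slot_start (a point): on the gate plate's top face, 206 mm above the bench: place of the pin's axis at the beginning of the long leg
- slot_corner (a point): same height: place of the pin's axis at the corner, 65 mm from slot_start along the lathe's x
- slot_end (a point): same height: place of the pin's axis at the end of the short leg, 45 mm from slot_corner along the lathe's y; the slot's rigid end lets the pin go up to 2 mm further
- gear_along (a joint): travel of the knob along the long leg (lathe's +x), m: 0 at slot_start, 0.065 at the corner (stops at about -0.002 and 0.067)
- gear_across (a joint): travel of the knob along the short leg (lathe's +y), m: 0 in the long leg, 0.045 at slot_end (stops at about 0.047)
- chuck_key: Not needed for the job and to be left in place: steel T-shaped chuck key, 80 x 70 mm, 12 mm thick, lying on top of the headstock at the end beyond the gate plate (about 98 mm along the lathe's y); origin under the middle of its shank
- wax_jar: Not needed for the job and to be left in place: amber glass jar with steel cap, 64 mm across, 65 mm high, on the bench; origin at the centre of its underside
- sanding_block: Not needed for the job and to be left in place: cork sanding block 110 x 65 x 35 mm, on the bench; origin at the centre of its underside
- bowl: Not needed for the job and to be left in place: turned wooden bowl, 130 mm across, 50 mm high, on the bench; origin at the centre of its underside
- spindle_blank: Not needed for the job and to be left in place: square stick of pale wood 30 x 220 x 30 mm lying on the bench beyond the lathe; origin at the centre of its underside
- gouge: Not needed for the job and to be left in place: turning gouge, 280 mm long, wooden handle and steel blade, lying on the bench; origin under the joint of handle and blade
- mallet: Not needed for the job and to be left in place: round wooden mallet standing on its head, head 80 mm across and 110 mm high, 240 mm high in all; origin at the centre of its underside

How it is judged:
On the way, in this order (a step that is already met when the one before it is completed fails the run):
1. the knob has been pushed along the long leg to the corner (value of joint gear_along above 0.06 m and value of joint gear_across below 0.01 m), for 0.1 s.
2. the knob has been pushed across to the end of the short leg (value of joint gear_along above 0.06 m and value of joint gear_across above 0.0415 m), for 0.2 s.
At the end, for the whole second after the job is handed in: the knob rests at the end of the slot's short leg: within 3.5 mm of slot_end along that leg (across more than 0.0415 m), along more than 0.060 m, at rest (all of step 2 and velocity of joint gear_across between -0.01 and 0.01 m/s); the robot touches nothing.
It fails at once if the knob is pinched between the fingers (fingers press on opposite sides at once) ((contact force between the fingers and gear_across_c1 above 0.5 N and contact force between the fingers and gear_across_c3 above 0.5 N) or (contact force between the fingers and gear_across_c2 above 0.5 N and contact force between the fingers and gear_across_c4 above 0.5 N)).
It fails at once if a bystander is pushed or lifted away by more than 30 mm (distance of any of chuck_key, wax_jar, sanding_block, bowl, spindle_blank, gouge, mallet from where it was at the start of the episode above 0.03 m).
It also fails if it takes over 38 s, if anything falls off the work surface, if the arm or the gripper's body presses on something with over 40 N, if the wrist force passes 120 N, or if a joint passes its speed limit or range.

### The arm

A 7-joint arm with a two-finger parallel gripper is mounted at the origin on the work surface. World frame = base frame: x ahead of the robot, y to its left, z up, the work surface at z = 0. Lengths are in m, angles in rad, forces in N, time in s.
With the tool pointing down it reaches from about 0.4 to 0.85 m from the base axis. Payload 10.4 kg.
Tool frame: the origin (TCP) lies midway between the tips of the shut fingers; the grasp point (between the pads) lies 19 mm behind it (r.grasp_offset is the distance from the TCP to the grasp point, in m); x points along the fingers, y is the direction in which the jaws open and shut, and the axes are right-handed (so a half turn about x gives the same grasp; the last joint's range is limited). The gripper opens to 87 mm and grips with 3 to 60 N. Pads are 19 mm wide; open, the fingers measure 117 mm over their backs; the gripper's body (75 mm by 190 mm) begins 51 mm behind the grasp point.
Start: joints at [1.141, 0.332, -0.065, 1.46, 0.022, 1.35, -0.088], TCP at [0.247, -0.574, 0.223] pointing down, gripper open.
Joint ranges: [-2.6, 2.6], [-0.5, 2.12], [-1.47, 1.34], [0.16, 2.42], [-1.27, 4.41], [0.06, 2.06], [-2.6, 2.6]. Speed limits (rad/s): [2.22, 2.22, 2.79, 2.79, 3.14, 3.14, 3.14].

### API

Orientations are given as a unit quaternion [x, y, z, w].
In Python, from bench import r, vision, close_job gives the robot as it stands. The module is installed in compiled form; this text tells all that it offers.
- The arm moves only by the shell command python3 -m pendant 'ROWS' [OPENING] [FORCE]. ROWS is text: rows parted by semicolons, each of 6 numbers parted by spaces: the shift along the tool's x, y, z in units of 0.25 m (1.0 is 0.25 m), then the turn, a rotation vector about the tool's x, y, z in units of 1.5 rad (1.0 is 1.5 rad). A call has 1 to 8 rows; each row is the pose to reach, as a shift and turn from the pose commanded when the call began, along the tool's axes at that moment; what a row does not reach only later rows make up. A row lasts 1/10 s, in which the tool goes at most 50 mm and 8.59 degrees, less where a joint would pass 70% of its speed; a pose out of reach is approached as far as the arm can. A call with a number of a shift or a turn outside -1 to 1 is refused whole. A call with a gripper value outside its range is refused whole. OPENING is the gripper command: -1 is shut, 1 is fully open, values between are in proportion, set as the call begins (- or left out, the last holds). The fingers move at their own pace and stop on an object; FORCE is the grip in N (left out, the last holds). Time passes only in rows, so rows that repeat a pose let the fingers close. It gives the time, the measured TCP pose, the force and the opening at its end, in the units of the state.
- r.read_state(): the state, without advancing time (a new reading comes with each control period).
- vision.camera(name): name is "scene" or "side" or "wrist"; returns (picture, depth): 384x512x3 uint8, blue, green, red; 384x512 float32, m along the optical axis (not along the pixel's ray), 0 where there is no reading.
- vision.get_calibration(name): a dict with "camera_matrix" (3x3 intrinsics, pixels), "rvec" (rotation vector, rad) and "tvec" (3), from world to camera coordinates, as OpenCV has them. Camera axes: x right, y down, z forward; pixel columns grow to the right and rows downward; lengths in m; the calibration is good to about 2 mm. A picture is of the moment at which its call begins: read the wrist's pose just before it. get_calibration takes no time and is no camera call; for the wrist camera it gives the pose at the moment of the call.
- close_job(): hands the job in, once; it reports no verdict.
The state is a dict: "time": time; "joint_positions": joint angles; "joint_vel": joint speeds; "joint_torque": joint torques, N m; "ee_pos": TCP position; "eef_rot": TCP orientation; "ft_force": force on the tool from outside, world axes, zero at the start; "torque": the same for the moment, N m; "width": finger opening in m.
Only numpy, scipy, OpenCV 4.12 (cv2) and the standard library are available. Lean on these libraries where they do the work, as an engineer would, in place of code of your own. Each camera call takes 0.05 s, during which the arm holds its last target. There are 200 camera calls.

## Working session

There is one attempt and no reset: what is moved stays moved. The work goes in short steps, Python scripts to look and compute and a shell command to move; the robot and the scene stay as the last step left them, time stands still between calls to the robot, and variables do not carry over. Pictures are saved under pics/ and viewed, about 8 in all and at most 12, crops included, and the job is handed in when it is done.

```bash
mkdir -p pics
cat > h.py <<'E'
from bench import r, vision, close_job
import numpy as np, cv2
from scipy.spatial.transform import Rotation as R
def cam(n):
    c=vision.get_calibration(n); p,d=vision.camera(n)
    return p,d,np.array(c["camera_matrix"]),R.from_rotvec(np.ravel(c["rvec"])).as_matrix(),np.ravel(c["tvec"])
def cloud(d,K,Rm,t):
    v,u=np.mgrid[:d.shape[0],:d.shape[1]]
    P=np.stack([(u-K[0,2])/K[0,0]*d,(v-K[1,2])/K[1,1]*d,d],-1)
    return (P-t)@Rm
E
python3 - <<'E'
from h import *
for n in ("scene","side"):
    a=cam(n); np.savez(n+".npz",p=a[0],d=a[1],K=a[2],R=a[3],t=a[4])
    cv2.imwrite(f"pics/{n}0.png",a[0])
    print(n,-a[3].T@a[4])
s=r.read_state(); print(s)
E
```

```text
scene [1.00314935 0.73490722 1.08803772]
side [-0.61507886 -0.44998373  1.2237685 ]
{'time': 0.1, 'joint_positions': array([ 1.14141659,  0.33279405, -0.06473744,  1.46084945,  0.02158537,
        1.34989633, -0.08849659]), 'joint_vel': array([-0.00081874, -0.00327268, -0.00150713, -0.00225523,  0.0002622 ,
       -0.00031265,  0.00106347]), 'joint_torque': array([ 2.70160581e-04, -6.24543858e+01,  2.42014829e-02, -3.90717494e+01,
       -6.14185771e-02,  3.64584674e-02,  1.09591460e-04]), 'ee_pos': array([ 0.24717009, -0.57367484,  0.22184649]), 'eef_rot': array([-0.69242766, -0.14327912,  0.69262733, -0.14241634]), 'ft_force': array([-1.0601665 ,  0.12857903, -0.20808384]), 'torque': array([-0.03840661,  0.02376858, -0.01366356]), 'width': 0.08741057494639262}
```

View pics/scene0.png

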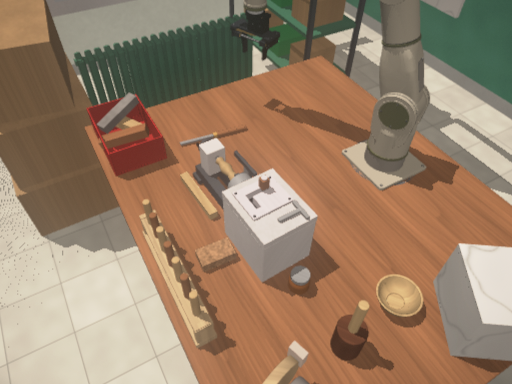

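View pics/side0.png

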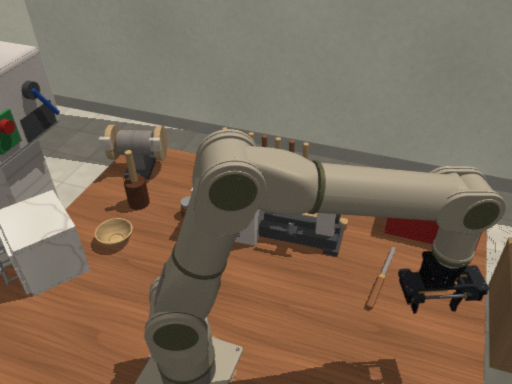

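The scene view shows the headstock top at about (268,205), the knob at (264,182), the slot at (255,200) and the key at (293,213). In the side view the arm hides the headstock. Next I fit the headstock top and the knob from the depth data.

Run:
```python
from h import *
a=np.load("scene.npz"); P=cloud(a["d"],a["K"],a["R"],a["t"])
m=np.zeros(a["d"].shape,bool); m[165:245,215:325]=1; m&=a["d"]>0
top=m&(P[...,2]>.192)&(P[...,2]<.216)
q=P[top]; print(len(q),q.mean(0),np.median(q[:,2]))
rect=cv2.minAreaRect((q[:,:2]*1000).astype(np.float32)); print(rect); print(cv2.boxPoints(rect))
k=m&(P[...,2]>.218)&(P[...,2]<.27)
print("knob",k.sum()); kq=P[k]; print(kq.min(0),kq.max(0))
kt=kq[kq[:,2]>.245]; print("top",len(kt),kt.mean(0),cv2.minAreaRect((kt[:,:2]*1000).astype(np.float32)))
c=cv2.resize(a["p"][160:250,210:325],None,fx=6,fy=6,interpolation=cv2.INTER_CUBIC); cv2.imwrite("pics/crop0.png",c)
```

```text
3699 [0.59444543 0.1256645  0.20199   ] 0.20099413900679633
((588.978759765625, 112.07456970214844), (183.03057861328125, 225.07757568359375), 3.390322208404541)
[[490.96835  219.0044  ]
 [504.2789    -5.679267]
 [686.98914    5.144745]
 [673.6786   229.8284  ]]
knob 121
[0.56307863 0.04927024 0.21823372] [0.58931076 0.07639804 0.25506787]
top 53 [0.57782313 0.06423774 0.25024517] ((577.1136474609375, 62.13084411621094), (22.342424392700195, 23.809494018554688), 5.156551361083984)
```

View pics/crop0.png

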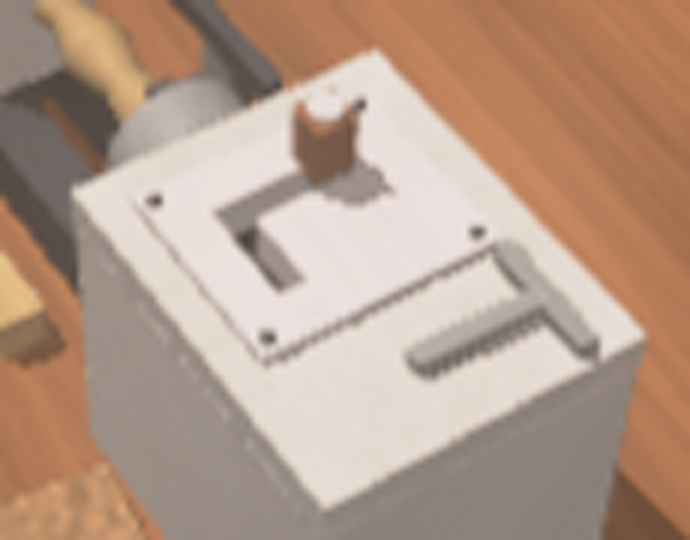

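```bash
cat >> h.py <<'E'
L=R.from_euler("z",3.4,degrees=True).as_matrix()
def plan(target=None,flip=None):
    s=r.read_state(); T=R.from_quat(s["eef_rot"]); p=s["ee_pos"]
    print("t",s["time"],"p",p.round(4),"F",s["ft_force"].round(2),"w",round(s["width"],4)); print("tool axes cols\n",T.as_matrix().round(3))
    if target is not None: print("shift units",(T.inv().apply(np.array(target)-p)/.25).round(3))
    for n,y in (("jaw||lathe y",L[:,1]),("jaw||lathe x",L[:,0])):
        for sg in (1,-1):
            G=np.stack([[0,0,-1],sg*y,np.cross([0,0,-1],sg*y)],1)
            print(n,sg,"turn units",((T.inv()*R.from_matrix(G)).as_rotvec()/1.5).round(3))
E
python3 -c "
from h import *
plan([.535,.062,.33])"
```

```text
t 0.1 p [ 0.2472 -0.5737  0.2218] F [-1.06  0.13 -0.21] w 0.0874
tool axes cols
 [[-0.001  0.396 -0.918]
 [ 0.001 -0.918 -0.396]
 [-1.    -0.001  0.   ]]
shift units [-0.43  -1.88  -2.063]
jaw||lathe y 1 turn units [-1.863e+00 -1.000e-03  0.000e+00]
jaw||lathe y -1 turn units [0.232 0.    0.001]
jaw||lathe x 1 turn units [-0.816 -0.     0.001]
jaw||lathe x -1 turn units [1.279e+00 1.000e-03 1.000e-03]
```

```bash
python3 -m pendant '-0.2 0 0 0.1 0 0;-0.4 0 0 0.2 0 0;-0.45 0 0 0.232 0 0;-0.45 0 0 0.232 0 0;-0.45 -0.2 -0.2 0.232 0 0;-0.45 -0.35 -0.35 0.232 0 0;-0.45 -0.5 -0.5 0.232 0 0;-0.45 -0.6 -0.6 0.232 0 0' -1 20; python3 -c "
from h import *
plan([.535,.062,.33])"
```

```text
time: 0.9
ee_pos: [0.3212, -0.3858, 0.3331]
eef_rot: [-0.706, -0.022, 0.707, -0.021]
ft_force: [2.0, -0.1, 0.9]
width: 0.0311
t 0.9 p [ 0.3212 -0.3858  0.3331] F [ 1.97 -0.15  0.87] w 0.0311
tool axes cols
 [[-0.002  0.06  -0.998]
 [ 0.002 -0.998 -0.06 ]
 [-1.    -0.002  0.002]]
shift units [ 0.014 -1.736 -0.962]
jaw||lathe y 1 turn units [-2.094e+00 -2.000e-03  2.000e-03]
jaw||lathe y -1 turn units [0.001 0.001 0.001]
jaw||lathe x 1 turn units [-1.046  0.     0.002]
jaw||lathe x -1 turn units [ 1.048  0.002 -0.   ]
```

```bash
python3 -m pendant '0 -0.15 -0.1 0 0 0;0 -0.3 -0.2 0 0 0;0 -0.45 -0.3 0 0 0;0 -0.6 -0.35 0 0 0;0 -0.75 -0.4 0 0 0;0 -0.85 -0.45 0 0 0;0 -0.9 -0.5 0 0 0;0 -0.9 -0.5 0 0 0'; python3 -c "
from h import *
plan([.535,.062,.33])"
```

```text
time: 1.7
ee_pos: [0.4333, -0.1537, 0.3335]
eef_rot: [-0.706, -0.023, 0.707, -0.022]
ft_force: [-0.7, -0.0, 0.4]
width: 0.0003
t 1.7 p [ 0.4333 -0.1537  0.3335] F [-0.66 -0.05  0.41] w 0.0003
tool axes cols
 [[-0.002  0.064 -0.998]
 [ 0.001 -0.998 -0.064]
 [-1.    -0.001  0.002]]
shift units [ 0.014 -0.835 -0.462]
jaw||lathe y 1 turn units [-2.091e+00 -1.000e-03  2.000e-03]
jaw||lathe y -1 turn units [0.003 0.001 0.001]
jaw||lathe x 1 turn units [-1.044  0.     0.002]
jaw||lathe x -1 turn units [ 1.051  0.002 -0.   ]
```

```bash
python3 -m pendant '0 -0.15 -0.1 0 0 0;0 -0.3 -0.2 0 0 0;0 -0.45 -0.3 0 0 0;0 -0.6 -0.4 0 0 0;0 -0.75 -0.46 0 0 0;0 -0.83 -0.46 0 0 0;0 -0.83 -0.46 0 0 0;0 -0.83 -0.46 0 0 0'
python3 - <<'E'
from h import *
plan([.535,.062,.226])
a=cam("scene"); cv2.imwrite("pics/s1.png",cv2.resize(a[0][110:260,170:370],None,fx=4,fy=4,interpolation=cv2.INTER_CUBIC))
P=cloud(a[1],*a[2:]); m=np.zeros(a[1].shape,bool); m[165:245,215:325]=1
k=m&(P[...,2]>.245)&(P[...,2]<.256); print(k.sum(),P[k].mean(0))
E
```

```text
time: 2.5
ee_pos: [0.5352, 0.0564, 0.334]
eef_rot: [-0.706, -0.021, 0.707, -0.021]
ft_force: [0.9, -0.3, -0.5]
width: 0.0003
t 2.5 p [0.5352 0.0564 0.334 ] F [ 0.88 -0.26 -0.48] w 0.0003
tool axes cols
 [[-0.002  0.059 -0.998]
 [-0.001 -0.998 -0.059]
 [-1.     0.001  0.002]]
shift units [ 0.432 -0.023 -0.001]
jaw||lathe y 1 turn units [ 2.094e+00 -1.000e-03 -2.000e-03]
jaw||lathe y -1 turn units [-0.     0.001 -0.001]
jaw||lathe x 1 turn units [-1.047e+00  1.000e-03  0.000e+00]
jaw||lathe x -1 turn units [ 1.047e+00  0.000e+00 -1.000e-03]
54 [0.57803119 0.06422905 0.25026676]
```

View pics/s1.png

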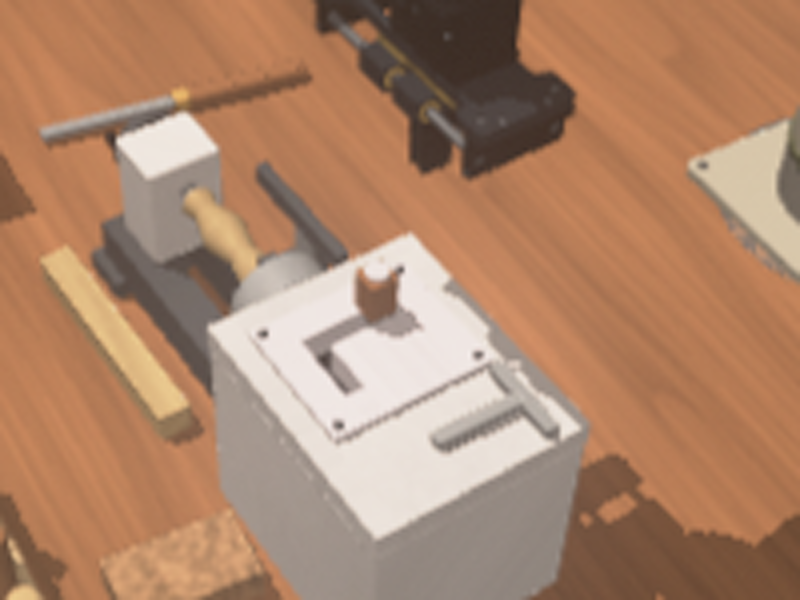

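The crop shows the shut gripper hovering behind the knob on the robot side, fingertips at about (430,165). The knob is still at (377,290), so I descend.

```bash
python3 -m pendant '0.1 -0.023 0 0 0 0;0.2 -0.023 0 0 0 0;0.3 -0.023 0 0 0 0;0.38 -0.023 0 0 0 0;0.43 -0.023 0 0 0 0;0.43 -0.023 0 0 0 0;0.43 -0.023 0 0 0 0'
python3 - <<'E'
from h import *
plan()
a=cam("scene"); print((a[2]@(a[3]@r.read_state()["ee_pos"]+a[4])))
cv2.imwrite("pics/s2.png",cv2.resize(a[0][130:250,205:335],None,fx=5,fy=5,interpolation=cv2.INTER_CUBIC))
E
```

```text
time: 3.25
ee_pos: [0.5354, 0.0627, 0.2282]
eef_rot: [0.707, 0.02, -0.707, 0.021]
ft_force: [1.9, -0.0, 0.2]
width: 0.0004
t 3.25 p [0.5354 0.0627 0.2282] F [ 1.92 -0.01  0.25] w 0.0004
tool axes cols
 [[ 0.001  0.058 -0.998]
 [-0.    -0.998 -0.058]
 [-1.     0.    -0.001]]
jaw||lathe y 1 turn units [ 2.093e+00 -0.000e+00  1.000e-03]
jaw||lathe y -1 turn units [-0.001 -0.    -0.   ]
jaw||lathe x 1 turn units [-1.048 -0.    -0.   ]
jaw||lathe x -1 turn units [ 1.046 -0.     0.   ]
[326.5478399  211.94551945   1.185169  ]
```

View pics/s2.png

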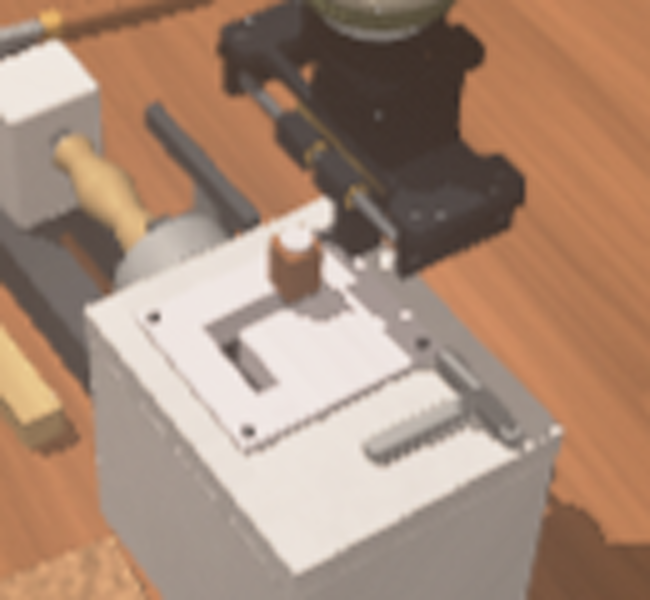

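Fingertips sit right behind the knob at (350,245) with a small gap. I push along lathe +x (tool -z).

```bash
python3 -m pendant '0 0 -0.04 0 0 0;0 0 -0.07 0 0 0;0 0 -0.1 0 0 0;0 0 -0.13 0 0 0;0 0 -0.16 0 0 0;0 0 -0.19 0 0 0;0 0 -0.2 0 0 0;0 0 -0.2 0 0 0'
cat >> h.py <<'E'
def knob():
    a=cam("scene"); P=cloud(a[1],*a[2:]); m=np.zeros(a[1].shape,bool); m[165:245,215:290]=1
    hsv=cv2.cvtColor(a[0],cv2.COLOR_BGR2HSV)
    k=m&(P[...,2]>.246)&(P[...,2]<.256)&(hsv[...,2]>75)
    c=P[k].mean(0); s=r.read_state()
    print("knob",k.sum(),c.round(4),"moved in lathe",((c-[.578,.0642,.2503])@L).round(4),"tcp",s["ee_pos"].round(4),"tcp-knob lathe",((s["ee_pos"]-c)@L).round(4),"F lathe",(s["ft_force"]@L).round(1),s["time"])
    return a
E
python3 -c "
from h import *
knob()"
```

```text
time: 4.1
ee_pos: [0.5855, 0.0665, 0.2273]
eef_rot: [0.707, 0.021, -0.707, 0.021]
ft_force: [0.6, 0.3, 0.0]
width: 0.0006
knob 64 [0.609  0.0666 0.2504] moved in lathe [0.0311 0.0005 0.0001] tcp [0.5853 0.0665 0.2274] tcp-knob lathe [-0.0236  0.0013 -0.023 ] F lathe [ 0.2 -0.3 -0.1] 4.15
```

```bash
python3 -m pendant '0 0 -0.02 0 0 0;0 0 -0.04 0 0 0;0 0 -0.06 0 0 0;0 0 -0.06 0 0 0;0 0 -0.06 0 0 0'; python3 -c "
from h import *
a=knob()
cv2.imwrite('pics/s3.png',cv2.resize(a[0][150:250,210:330],None,fx=6,fy=6,interpolation=cv2.INTER_CUBIC))"
```

```text
time: 4.65
ee_pos: [0.6004, 0.0672, 0.2275]
eef_rot: [0.707, 0.021, -0.707, 0.021]
ft_force: [0.2, -1.1, -0.3]
width: 0.0002
knob 62 [0.6245 0.0671 0.2503] moved in lathe [ 0.0465  0.0001 -0.    ] tcp [0.6003 0.0671 0.2276] tcp-knob lathe [-0.0241  0.0015 -0.0227] F lathe [-0.2 -0.6 -0.2] 4.7
```

View pics/s3.png

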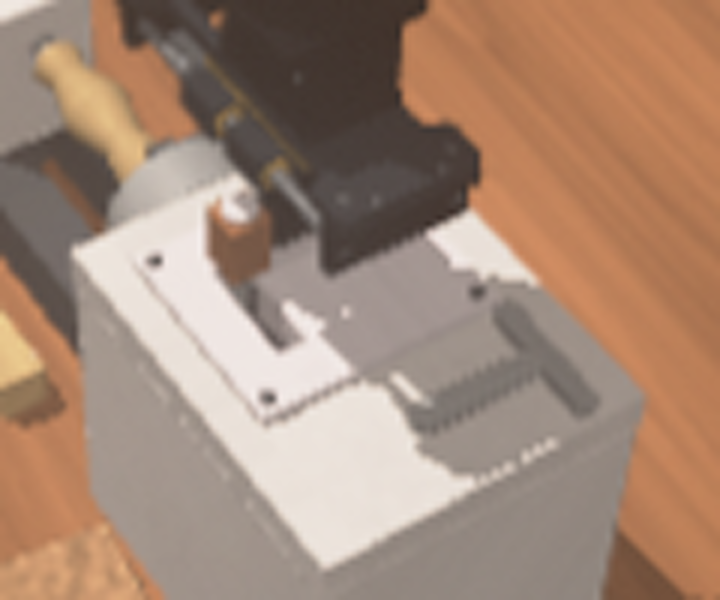

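The knob at (240,235) is close to the corner. The short leg shows at (270,320), nearly in line with it. I creep on until the force rises at the stop.

```bash
python3 -m pendant '0 0 -0.008 0 0 0;0 0 -0.016 0 0 0;0 0 -0.016 0 0 0;0 0 -0.016 0 0 0'; python3 -c "
from h import *
knob()"; python3 -m pendant '0 0 -0.004 0 0 0;0 0 -0.008 0 0 0;0 0 -0.008 0 0 0;0 0 -0.008 0 0 0'; python3 -c "
from h import *
knob()"
```

```text
time: 5.1
ee_pos: [0.604, 0.0674, 0.2276]
eef_rot: [0.707, 0.021, -0.707, 0.021]
ft_force: [-1.4, -0.3, 1.8]
width: 0.0004
knob 64 [0.6274 0.067  0.2502] moved in lathe [ 0.0494 -0.0001 -0.0001] tcp [0.6041 0.0674 0.2276] tcp-knob lathe [-0.0232  0.0017 -0.0225] F lathe [-1.8  0.1  1.4] 5.15
time: 5.55
ee_pos: [0.606, 0.0676, 0.2275]
eef_rot: [0.707, 0.021, -0.707, 0.021]
ft_force: [-1.4, -0.6, 1.6]
width: 0.0008
knob 60 [0.6293 0.0673 0.2503] moved in lathe [ 0.0514  0.0001 -0.    ] tcp [0.606  0.0676 0.2275] tcp-knob lathe [-0.0232  0.0016 -0.0227] F lathe [-1.2 -0.5  0.7] 5.6
```

```bash
for i in 1 2; do python3 -m pendant '0 0 -0.005 0 0 0;0 0 -0.01 0 0 0;0 0 -0.01 0 0 0;0 0 -0.01 0 0 0'; python3 -c "
from h import *
knob()"; done
```

```text
time: 6.0
ee_pos: [0.6068, 0.0677, 0.2276]
eef_rot: [-0.706, -0.021, 0.708, -0.021]
ft_force: [-12.9, -2.4, 7.2]
width: 0.0003
knob 60 [0.6298 0.0677 0.2507] moved in lathe [0.0519 0.0004 0.0004] tcp [0.6068 0.0677 0.2276] tcp-knob lathe [-0.0229  0.0014 -0.0231] F lathe [-12.7  -0.7   7. ] 6.05
time: 6.45
ee_pos: [0.6074, 0.0677, 0.2277]
eef_rot: [-0.704, -0.02, 0.71, -0.022]
ft_force: [-23.6, -3.7, 13.9]
width: 0.0006
knob 62 [0.6303 0.0678 0.2506] moved in lathe [0.0524 0.0005 0.0003] tcp [0.6074 0.0678 0.2277] tcp-knob lathe [-0.0228  0.0013 -0.023 ] F lathe [-24.6  -3.1  13.8] 6.5
```

The stop is reached: the force is over 20 N and the knob no longer advances. I back off, lift, and go round to the knob's -y side.

```bash
python3 -m pendant '0 0 0.04 0 0 0;0 0 0.1 0 0 0;0 0 0.1 0 0 0;-0.15 0 0.1 0 0 0;-0.27 0 0.1 0 0 0;-0.27 0 0.1 0 0 0'; python3 -c "
from h import *
a=knob()
plan(np.array([.630,.0676,.29])+L@[0,-.042,0])"
```

```text
time: 7.1
ee_pos: [0.5882, 0.067, 0.2995]
eef_rot: [0.709, 0.021, -0.704, 0.02]
ft_force: [-0.4, 0.4, 0.4]
width: 0.0001
knob 52 [0.6309 0.0667 0.2507] moved in lathe [ 0.0529 -0.0007  0.0004] tcp [0.5875 0.0668 0.297 ] tcp-knob lathe [-0.0433  0.0027  0.0463] F lathe [-0.2 -0.5  0.2] 7.15
t 7.15 p [0.5875 0.0668 0.297 ] F [-0.18 -0.51  0.22] w 0.0008
tool axes cols
 [[ 0.004  0.059 -0.998]
 [ 0.001 -0.998 -0.059]
 [-1.    -0.    -0.004]]
shift units [ 0.029  0.175 -0.17 ]
jaw||lathe y 1 turn units [2.094 0.    0.005]
jaw||lathe y -1 turn units [-0.    -0.003  0.   ]
jaw||lathe x 1 turn units [-1.048 -0.002 -0.002]
jaw||lathe x -1 turn units [ 1.047 -0.002  0.002]
```

```bash
python3 -m pendant '0 0.1 0 0 0 0;0 0.18 0 0 0 0;0 0.18 -0.1 0 0 0;0 0.18 -0.17 0 0 0;0 0.18 -0.17 0 0 0;0.15 0.18 -0.17 0 0 0;0.28 0.18 -0.17 0 0 0;0.28 0.18 -0.17 0 0 0'; python3 -m pendant '0 0 0 0 0 0;0 0 0 0 0 0';python3 -c "
from h import *
a=knob();plan()
cv2.imwrite('pics/s4.png',cv2.resize(a[0][130:250,210:330],None,fx=5,fy=5,interpolation=cv2.INTER_CUBIC))"
```

```text
time: 7.95
ee_pos: [0.6284, 0.0234, 0.2198]
eef_rot: [-0.704, -0.021, 0.71, -0.021]
ft_force: [-1.2, 0.3, 0.6]
width: -0.0
time: 8.15
ee_pos: [0.6318, 0.0242, 0.2271]
eef_rot: [0.708, 0.021, -0.706, 0.021]
ft_force: [0.6, -0.1, 0.2]
width: 0.0005
knob 14 [0.6339 0.0639 0.2488] moved in lathe [ 0.0558 -0.0036 -0.0015] tcp [0.6319 0.0242 0.2272] tcp-knob lathe [-0.0044 -0.0395 -0.0216] F lathe [1.  1.  0.2] 8.2
t 8.2 p [0.6319 0.0242 0.2272] F [0.93 1.01 0.21] w 0.0007
tool axes cols
 [[ 0.003  0.059 -0.998]
 [ 0.    -0.998 -0.059]
 [-1.     0.    -0.003]]
jaw||lathe y 1 turn units [ 2.094 -0.     0.003]
jaw||lathe y -1 turn units [-0.    -0.002 -0.   ]
jaw||lathe x 1 turn units [-1.048 -0.002 -0.002]
jaw||lathe x -1 turn units [ 1.047 -0.002  0.002]
```

View pics/s4.png

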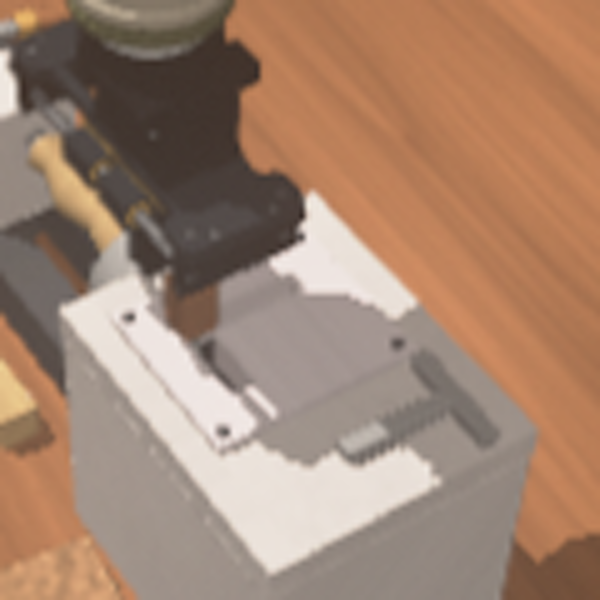

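The knob is at (190,310) with the hand over its -y side and the short leg free ahead of it. I push along lathe +y (tool -y).

```bash
python3 -m pendant '0 -0.04 0 0 0 0;0 -0.07 0 0 0 0;0 -0.1 0 0 0 0;0 -0.13 0 0 0 0;0 -0.16 0 0 0 0;0 -0.19 0 0 0 0;0 -0.2 0 0 0 0;0 -0.2 0 0 0 0'; python3 -c "
from h import *
a=knob();s=r.read_state();print('tcp lathe from knob at corner',((s['ee_pos']-[.630,.0676,.25])@L).round(4))
cv2.imwrite('pics/s5.png',cv2.resize(a[0][130:250,210:330],None,fx=5,fy=5,interpolation=cv2.INTER_CUBIC))"
```

```text
time: 9.0
ee_pos: [0.6281, 0.0749, 0.2252]
eef_rot: [0.707, 0.021, -0.707, 0.021]
ft_force: [0.2, -1.1, 0.1]
width: 0.0007
knob 25 [0.6361 0.0983 0.2496] moved in lathe [ 0.06    0.0306 -0.0007] tcp [0.628  0.0746 0.2249] tcp-knob lathe [-0.0095 -0.0232 -0.0248] F lathe [-0.1 -0.3 -0. ] 9.05
tcp lathe from knob at corner [-0.0016  0.0072 -0.0251]
```

View pics/s5.png

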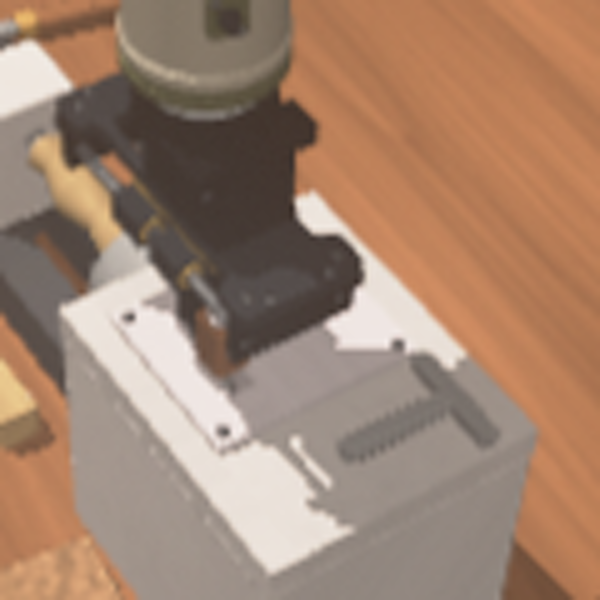

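The knob at (212,340) has travelled most of the short leg. I continue in small steps until the stop.

```bash
python3 -m pendant '0 -0.02 0 0 0 0;0 -0.04 0 0 0 0;0 -0.04 0 0 0 0;0 -0.04 0 0 0 0'; python3 -m pendant '0 -0.008 0 0 0 0;0 -0.012 0 0 0 0;0 -0.012 0 0 0 0;0 -0.012 0 0 0 0'; python3 -c "
from h import *
a=knob()"
```

```text
time: 9.45
ee_pos: [0.6273, 0.0846, 0.2248]
eef_rot: [-0.707, -0.021, 0.707, -0.021]
ft_force: [-0.3, -1.2, -0.0]
width: 0.0006
time: 9.85
ee_pos: [0.6272, 0.0867, 0.2249]
eef_rot: [-0.707, -0.021, 0.707, -0.021]
ft_force: [0.2, -3.1, -0.9]
width: 0.0003
knob 24 [0.6349 0.1109 0.2493] moved in lathe [ 0.0596  0.0433 -0.001 ] tcp [0.6273 0.0868 0.2248] tcp-knob lathe [-0.0091 -0.0237 -0.0245] F lathe [-0.3 -3.  -2.1] 9.9
```

```bash
for i in 1 2; do python3 -m pendant '0 -0.006 0 0 0 0;0 -0.012 0 0 0 0;0 -0.012 0 0 0 0;0 -0.012 0 0 0 0'; done; python3 -c "
from h import *
a=knob()"
```

```text
time: 10.3
ee_pos: [0.6271, 0.0897, 0.2249]
eef_rot: [-0.707, -0.021, 0.707, -0.021]
ft_force: [-0.9, -3.9, -1.5]
width: 0.0006
time: 10.7
ee_pos: [0.6271, 0.0901, 0.2248]
eef_rot: [-0.707, -0.019, 0.707, -0.021]
ft_force: [-0.8, -11.1, -0.6]
width: 0.0002
knob 26 [0.6347 0.1116 0.2493] moved in lathe [ 0.0594  0.044  -0.001 ] tcp [0.6272 0.0901 0.2248] tcp-knob lathe [-0.0088 -0.021  -0.0245] F lathe [ -2.3 -11.   -1.4] 10.75
```

One more step to confirm the stop, then I back off, lift and clear away.

```bash
python3 -m pendant '0 -0.006 0 0 0 0;0 -0.012 0 0 0 0;0 -0.012 0 0 0 0;0 -0.012 0 0 0 0'; python3 -m pendant '0 0.04 0 0 0 0;0 0.12 0 0 0 0;0 0.15 0 0 0 0;-0.15 0.15 0 0 0 0;-0.3 0.15 0 0 0 0;-0.4 0.15 0 0 0 0;-0.4 0.15 0 0 0 0;-0.4 0.15 0 0 0 0';  python3 -m pendant '0 0.15 0.15 0 0 0;0 0.3 0.3 0 0 0;0 0.45 0.45 0 0 0;0 0.5 0.5 0 0 0;0 0.5 0.5 0 0 0;0 0.5 0.5 0 0 0'; python3 -c "
from h import *
a=knob()
cv2.imwrite('pics/s6.png',cv2.resize(a[0][100:250,170:370],None,fx=4,fy=4,interpolation=cv2.INTER_CUBIC))"
```

```text
time: 11.15
ee_pos: [0.6272, 0.0905, 0.2248]
eef_rot: [-0.707, -0.017, 0.707, -0.021]
ft_force: [-2.2, -17.7, 0.5]
width: 0.0005
time: 11.95
ee_pos: [0.6291, 0.0596, 0.3253]
eef_rot: [0.707, 0.022, -0.706, 0.021]
ft_force: [-0.1, 0.1, -0.1]
width: 0.0005
time: 12.55
ee_pos: [0.5112, -0.0737, 0.3243]
eef_rot: [-0.707, -0.021, 0.707, -0.02]
ft_force: [0.1, -0.1, -0.4]
width: 0.001
knob 59 [0.6284 0.1142 0.2504] moved in lathe [0.0532 0.047  0.0001] tcp [ 0.5116 -0.0728  0.3243] tcp-knob lathe [-0.1276 -0.1798  0.0738] F lathe [-0.6  0.1 -0.4] 12.6
```

View pics/s6.png

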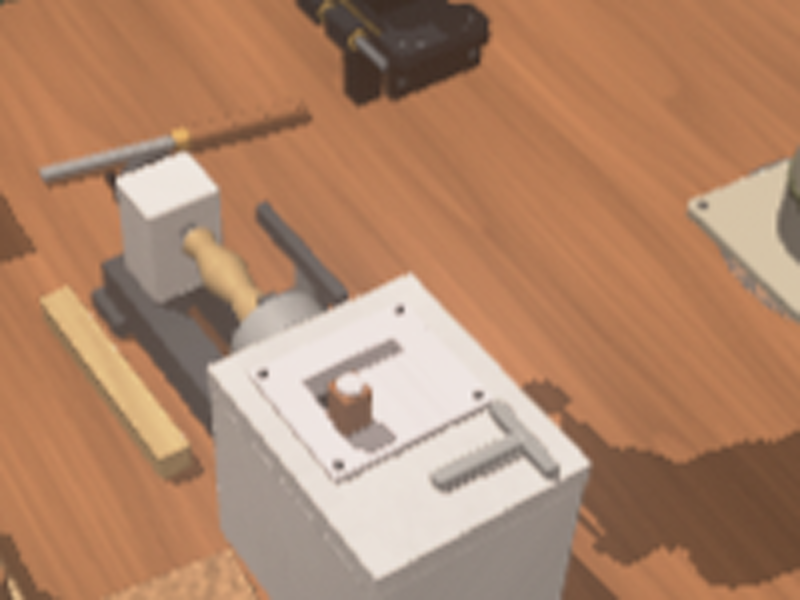

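The knob is at (350,400), at the end of the short leg, 47 mm across. The key is where it was and the hand is clear, so I hand in.

```bash
python3 -c "
from h import *
print(r.read_state()['joint_vel'].round(3)); close_job()"
```

```text
[-0.018  0.013 -0.009 -0.014  0.002  0.003  0.002]
the job is handed in; nothing more can be done
```

The lathe is in gear, as far as my checks show, and I handed the job in at about 12.6 s of the 38 s allowed. `close_job` reports no verdict.

- **How it was done:** With the fingers shut, so they could not pinch, I pushed the knob along the long leg to the corner stop, where the push force rose to about 25 N. I then lifted, went round to its -y side and pushed it along the short leg to the end stop, at about 18 N. Then I took the hand away.
- **Final position:** The depth image puts the knob 53 mm along from where it started and 47 mm across, which matches the end stop. `slot_start` was never measured directly; that the knob reached the corner rests on the hard stop there and on the knob entering the short leg.
- **Surroundings:** In the last picture the chuck key, gouge and spindle blank look undisturbed and the hand is well clear. I did not measure the jar, sanding block, bowl or mallet afterwards, but the hand never went near them.
- **Readings that disagreed:** While the gripper partly hid the knob, the depth estimate was off by up to about 7 mm along the long leg and about 3 mm across. With the view clear it agreed again with the contact stops.

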